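Set out the ink sample tins by size for weighing-up

TASK

Set the four sample tins out for weighing-up in the divided tray, in order of size, one upright in the middle of each bay: the largest in the bay next to the scale, because it is weighed first, then down in size to the smallest in the bay farthest from the scale. Set them down, do not drop them or tip them over, and leave the jar, the big ink can and the ink knife where they are.

Things in the scene. Friction and masses are not known exactly. Their poses are not given: they have to be found in the camera images.
- tin_60: largest of four sample tins: plain tinplate lever-lid tin with a blank paper band, upright cylinder 60 mm in diameter, 68 mm high, about 240 g, loose, standing on the bench; origin at the centre of its underside, z up its axis (no other axis matters)
- tin_52: second largest of four sample tins: plain tinplate lever-lid tin with a blank paper band, upright cylinder 52 mm in diameter, 58 mm high, about 160 g, loose, standing on the bench; origin at the centre of its underside, z up its axis (no other axis matters)
- tin_44: second smallest of four sample tins: plain tinplate lever-lid tin with a blank paper band, upright cylinder 44 mm in diameter, 50 mm high, about 100 g, loose, standing on the bench; origin at the centre of its underside, z up its axis (no other axis matters)
- tin_36: smallest of four sample tins: plain tinplate lever-lid tin with a blank paper band, upright cylinder 36 mm in diameter, 42 mm high, about 60 g, loose, standing on the bench; origin at the centre of its underside, z up its axis (no other axis matters)
- tray: fixed grey metal tray, 120 mm deep (x, front at -x), 324 mm long (y), thin fins making a row of four open-topped bays; origin: middle of tray, at bench level; bay centres at x = 0, y = -120, -40, +40, +120 mm in its frame; black rubber floor 3 mm above origin; fins and end walls 18 mm high, 4 thick; front lip (x = -60) 10 mm high, back rail (x = +60) 20 mm high, 3 thick
- scale: grey bench scale with a steel platform and a low display towards the robot, fixed, 200 mm deep (x), 170 mm wide (y), 63 mm high; it stands past one end of the tray, either its +y or its -y end, the big ink can past the other; origin under the middle of its housing
- can: big closed plain tinplate ink can, 110 mm in diameter, 105 mm high, standing past the tray's other end; a bystander, loose; origin at the centre of its underside
- jar: brown glass additive jar with a black cap, 48 mm in diameter, 67 mm high, standing in the row among the tins; a bystander, loose, not a tin and not to be moved; origin at the centre of its underside
- knife: ink knife with dark wooden handle and steel blade, 225 mm long, 40 mm wide, 15 mm high, lying flat beyond the tray's back rail; a bystander, loose; origin on the bench under the joint of handle and blade, blade along its +x
Things that resemble listed ones, but are neither listed nor needed, are in the scene too. What is shaped like the tin_52 but green is not meant.

How it is judged (in metres and radians):
At the end, for the whole second after the job is handed in: Each tin stands upright (within 0.1 rad) on the floor of its own bay, its axis within 12 mm of the bay's centre along the tray and within 15 mm across it, in order of size with the largest next to the scale and the smallest farthest from it; all four are released and at rest (((y of scale in the frame of tray above 0 m and y of tin_60 in the frame of tray between 0.108 and 0.132 m and y of tin_52 in the frame of tray between 0.028 and 0.052 m and y of tin_44 in the frame of tray between -0.052 and -0.028 m and y of tin_36 in the frame of tray between -0.132 and -0.108 m) or (y of scale in the frame of tray below 0 m and y of tin_60 in the frame of tray between -0.132 and -0.108 m and y of tin_52 in the frame of tray between -0.052 and -0.028 m and y of tin_44 in the frame of tray between 0.028 and 0.052 m and y of tin_36 in the frame of tray between 0.108 and 0.132 m)) and x of tin_60 in the frame of tray between -0.015 and 0.015 m and z of tin_60 in the frame of tray between -0.001 and 0.007 m and angle between each of tin_60, tin_52, tin_44, tin_36's own z axis and vertical below 0.1 rad and linear speed of each of tin_60, tin_52, tin_44, tin_36 below 0.02 m/s and contact force between each of tin_60, tin_52, tin_44, tin_36 and the fingers below 0.05 N and x of tin_52 in the frame of tray between -0.015 and 0.015 m and z of tin_52 in the frame of tray between -0.001 and 0.007 m and x of tin_44 in the frame of tray between -0.015 and 0.015 m and z of tin_44 in the frame of tray between -0.001 and 0.007 m and x of tin_36 in the frame of tray between -0.015 and 0.015 m and z of tin_36 in the frame of tray between -0.001 and 0.007 m); the robot touches nothing.
It fails at once if a tin is dropped: it falls free with its base more than 30 mm above the bench ((contact force between tin_60 and anything else below 0.02 N and height (world z) of tin_60 above 0.03 m) or (contact force between tin_52 and anything else below 0.02 N and height (world z) of tin_52 above 0.03 m) or (contact force between tin_44 and anything else below 0.02 N and height (world z) of tin_44 above 0.03 m) or (contact force between tin_36 and anything else below 0.02 N and height (world z) of tin_36 above 0.03 m)).
It fails at once if a tin is tipped over (leans more than 35 degrees) (angle between any of tin_60, tin_52, tin_44, tin_36's own z axis and vertical above 0.61 rad).
It fails at once if the additive jar is shifted by more than 25 mm (distance of jar from where it was at the start of the episode above 0.025 m).
It fails at once if the big ink can is shifted by more than 25 mm (distance of can from where it was at the start of the episode above 0.025 m).
It fails at once if the ink knife is shifted by more than 25 mm (distance of knife from where it was at the start of the episode above 0.025 m).
It also fails if it takes over 93 s, if anything falls off the work surface, if the arm or the gripper's body presses on something with over 40 N, if the wrist force passes 120 N, or if a joint passes its speed limit or range.

ROBOT

A 6-joint arm with a two-finger parallel gripper is mounted at the origin on the work surface. World frame = base frame: x ahead of the robot, y to its left, z up, the work surface at z = 0. Lengths are in mm, angles in rad, forces in N, time in s.
With the tool pointing down it reaches from about 300 to 750 mm from the base axis. Payload 8.5 kg.
Tool frame: the origin (TCP) lies at the very end of the fingers, on their centre line; the grasp point (between the pads) lies 19 mm behind it; z points along the fingers, y is the line along which they close (so a half turn about z gives the same grasp; the last joint's range is limited). The gripper opens to 85 mm and grips with 20 to 120 N. Pads are 22 mm wide; open, the fingers measure 114 mm over their backs; the gripper's body (76 mm by 85 mm) begins 54 mm behind the grasp point. The pads swing forward as they close: fully open they stand 13 mm farther back than shut.
Start: joints at [-1.353, 0.381, 1.297, -0, 1.464, -0.215], TCP at [230.67, -499.271, 231.322] pointing down, gripper open.
Joint ranges: [-3.11, 3.11], [-0.89, 2.33], [0.22, 2.48], [-1.42, 4.56], [0.17, 2.85], [-2.88, 2.88]. Speed limits (rad/s): [2.39, 2.39, 3.14, 3.14, 3.14, 3.14].

INTERFACE

Orientations are given as [roll, pitch, yaw] about the fixed x, y, z axes, in that order (R = Rz(yaw) Ry(pitch) Rx(roll)).
In Python, from workcell import status, imaging, close_job gives the robot as it stands. The module is installed in compiled form; this text tells all that it offers.
- The arm moves only by the tool carry_out, never from a script. Its argument "rows" is a list that holds one entry, the list of rows, each a list of 6 numbers: the shift along the tool's x, y, z in cm, then the turn, a rotation vector about the tool's x, y, z in degrees. In form: [[[tx, ty, tz, wx, wy, wz], ...]]. A call has 1 to 8 rows; each row shifts and turns the commanded pose from where the row before left it, along the tool's axes as they then stand; what a row does not reach is not made up. A row lasts 1/8 s, in which the tool goes at most 62.5 mm and 10.7 degrees, less where a joint would pass 70% of its speed; a pose out of reach is approached as far as the arm can. A call is refused whole if a number of a shift passes 6.25 or a number of a turn 10.7, either way. A call with a gripper value outside its range is refused whole. "hand" is the finger opening in cm, from 0 to 8.54, set as the call begins (left out, the last holds). The fingers move at their own pace and stop on an object; the grip force is fixed at half the most. Time passes only in rows, so rows that do not move let the fingers close. It gives the time, the measured TCP pose, the force, the opening and the grip force at its end, in the units of the state.
- status.get_obs(): the state, without advancing time (a new reading comes with each control period).
- imaging.read_camera(name): name is "side" or "top" or "wrist"; returns a dict with "color" (420x560x3 uint8, red, green, blue), "z_map" (420x560 float32, mm along the optical axis (not along the pixel's ray), 0 where there is no reading), "vertical_fov" (degrees; the focal length in pixels is half the picture's height over the tangent of half this angle, whatever the lens; pixels are square), "cx", "cy" (the principal point, pixels), "extrinsics" (4x4, takes a point from camera to world coordinates). Camera axes: x right, y up, looking along -z (the intrinsics and any distortion apply to the point x, -y, -z); pixel columns grow to the right and rows downward; lengths in mm; the calibration is good to about 2 mm. A picture is of the moment at which its call begins.
- close_job(): hands the job in; it is judged then, once.
The state is a dict: "clock": time; "q": joint angles; "joint_vel": joint speeds; "joint_efforts": joint torques, N m; "tool_pos": TCP position; "tool_rot": TCP orientation; "wrist_force": force on the tool from outside, world axes, zero at the start; "wrist_torque": the same for the moment, N m; "opening": opening from 0.0 (shut) to 1.0 (fully open); "finger_force": force on a finger pad.
Only numpy, scipy, OpenCV 4.12 (cv2) and the standard library are available. Lean on these libraries where they do the work, as an engineer would, in place of code of your own. Each camera call takes 0.05 s, during which the arm holds its last target. There are 200 camera calls.

## Working session

There is one attempt and no reset: what is moved stays moved. The work goes in short steps, Python scripts to look and compute and a tool call to move; the robot and the scene stay as the last step left them, time stands still between calls to the robot, and variables do not carry over. Pictures are saved under pics/ and viewed, at most 14 in all, crops included, and the job is handed in when it is done.

Besides the shell and the picture viewer there is one more tool, called after "Emit:" in YAML: its name, and indented under it one key for each argument. carry_out: Moves the arm, as the interface text tells. Its arguments: {"type":"object","properties":{"rows":{"type":"array","items":{"type":"array","items":{"type":"array","items":{"type":"number"}}}},"hand":{"type":"number"}},"required":["rows"]}

```bash
mkdir -p pics; cat > h.py <<'E'
import numpy as np,cv2
from workcell import status,imaging
def cam(n,save=None):
    c=imaging.read_camera(n)
    if save: cv2.imwrite(f'pics/{save}.png',c['color'][:,:,::-1])
    return c
def cloud(c):
    h,w=c['z_map'].shape; f=h/2/np.tan(np.radians(c['vertical_fov'])/2)
    u,v=np.meshgrid(np.arange(w),np.arange(h)); z=c['z_map']
    P=np.stack([(u-c['cx'])/f*z,-(v-c['cy'])/f*z,-z,np.ones_like(z)],-1)
    W=(P@np.array(c['extrinsics']).T)[...,:3]; W[z==0]=np.nan
    return W
E
python3 - <<'E'
from h import *
print(status.get_obs())
for n in('top','side','wrist'):
    c=cam(n,n+'0'); np.savez(''+n+'0.npz',**{k:np.array(v) for k,v in c.items()})
    print(n,[k for k in c],c['vertical_fov'],c['cx'],c['cy'],np.round(c['extrinsics'],3).tolist(),(c['z_map']==0).mean())
E
```

```text
{'clock': 0.0, 'q': array([-1.35327348e+00,  3.81204205e-01,  1.29828646e+00,  1.64516855e-05,
        1.46362305e+00, -2.15290902e-01]), 'joint_vel': array([ 0.00030123,  0.00037938, -0.00025486, -0.00029311,  0.00126559,
       -0.00131554]), 'joint_efforts': array([-9.04799545e-04, -4.48463702e+01, -2.31279480e+01, -2.33769424e-04,
        4.77473499e-03,  1.06875592e-05]), 'tool_pos': array([ 230.62309764, -498.97368007,  230.69871786]), 'tool_rot': array([-3.14011020e+00, -3.40923637e-04,  4.32811724e-01]), 'wrist_force': array([-0.21824606,  0.45420291, -0.17175777]), 'wrist_torque': array([ 0.00528781, -0.02462188,  0.02469574]), 'finger_force': 0.0, 'opening': 0.9957311396617662}
top ['color', 'z_map', 'vertical_fov', 'cx', 'cy', 'extrinsics'] 50.687015778447986 282.66592369206376 201.62713596224754 [[-0.002, 0.988, -0.154, 362.093], [-1.0, 0.002, 0.022, 40.219], [0.022, 0.154, 0.988, 1058.506], [0.0, 0.0, 0.0, 1.0]] 0.0039625850340136055
side ['color', 'z_map', 'vertical_fov', 'cx', 'cy', 'extrinsics'] 51.63161557455781 278.50435603482333 217.32703760840286 [[-0.967, 0.189, -0.172, 348.554], [-0.255, -0.736, 0.627, 702.565], [-0.008, 0.65, 0.76, 822.943], [0.0, 0.0, 0.0, 1.0]] 0.004162414965986395
wrist ['color', 'z_map', 'vertical_fov', 'cx', 'cy', 'extrinsics'] 66.40586512169219 285.05070102216615 209.4522070879902 [[0.419, 0.873, 0.249, 293.182], [-0.908, 0.403, 0.115, -470.524], [-0.0, -0.274, 0.962, 373.269], [0.0, 0.0, 0.0, 1.0]] 0.004298469387755102
```

View pics/top0.png

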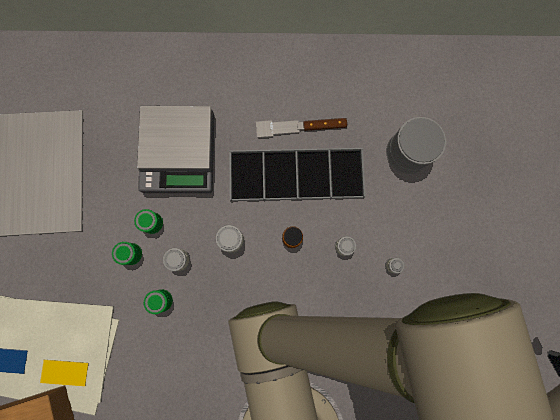

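View pics/side0.png

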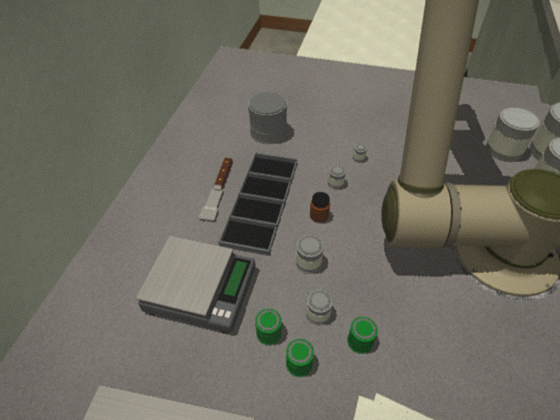

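The top view shows the scale at the tray's +y (left) end. The tins are at px (229,238), (175,260), (346,246) and (395,266), the jar at (292,237), the green lookalikes at (148,221), (126,253) and (158,301), and the tray spans about (230–363, 150–200). The side view agrees. Next I'll measure them.

```bash
python3 - <<'E'
from h import *
for n in('top','side'):
    c=dict(np.load(n+'0.npz')); W=cloud(c); z=W[...,2]
    print(n,'bench z',np.nanmedian(z[(W[...,0]>250)&(W[...,0]<330)&(abs(W[...,1])<150)&(z<30)]))
    px={'top':dict(t60=(229,238),t52=(175,260),t44=(346,246),t36=(395,266),jar=(292,237),can=(421,140),g1=(148,221),g2=(126,253),g3=(158,301)),
     'side':dict(t60=(310,246),t52=(319,299),t44=(337,174),t36=(361,150),jar=(320,200),can=(267,104),g1=(268,320),g2=(300,352),g3=(363,328))}[n]
    for k,(u,v) in px.items():
        h=np.nanmedian(z[v-2:v+3,u-2:u+3]); p0=np.nanmedian(W[v-2:v+3,u-2:u+3],axis=(0,1))
        m=(abs(z-h)<5)&(np.hypot(W[...,0]-p0[0],W[...,1]-p0[1])<70)
        l,lab=cv2.connectedComponents(m.astype(np.uint8)); m=lab==lab[v,u]
        P=W[m][:,:2].astype(np.float32); (cx,cy),r=cv2.minEnclosingCircle(P)
        print(k,'h%.0f'%h,'c %.1f %.1f r %.1f'%(cx,cy,r),'mean',P.mean(0).round(1),len(P))
    # tray back rail/fins: points z 8..25 in dark/grey region
    m=(z>13)&(z<26)&(W[...,0]>430)&(W[...,0]<660)&(W[...,1]<175)&(W[...,1]>-230)
    g=c['color'].astype(int)
    blk=(g.max(2)<45)&(abs(z-3)<12)&(W[...,0]>380)&(W[...,0]<650)&(W[...,1]>-300)&(W[...,1]<200)
    l,lab,st,ce=cv2.connectedComponentsWithStats(blk.astype(np.uint8))
    for i in range(1,l):
        if st[i,4]>150:
            P=W[lab==i][:,:2].astype(np.float32); print('bay',cv2.minAreaRect(P),len(P),np.median(z[lab==i]))
E
```

```text
top bench z -0.8239491021707863
t60 h67 c 434.8 139.5 r 29.8 mean [434.5 138.9] 553
t52 h57 c 388.5 260.6 r 25.9 mean [387.9 260.5] 414
t44 h49 c 419.2 -128.2 r 21.9 mean [ 418.8 -128. ] 278
t36 h41 c 374.1 -243.1 r 18.0 mean [ 374.  -242.6] 184
jar h66 c 439.4 -4.7 r 21.0 mean [439.   -4.4] 267
can h104 c 652.3 -293.8 r 55.9 mean [ 651.3 -292.7] 1777
g1 h57 c 475.6 328.9 r 26.1 mean [475.3 327.9] 405
g2 h57 c 401.9 374.4 r 25.9 mean [402.1 373.8] 413
g3 h58 c 294.8 299.2 r 25.9 mean [294.9 298.7] 432
bay ((591.597900390625, 102.7435302734375), (113.46853637695312, 73.42936706542969), 0.848869264125824) 1398 2.2524921623432874
bay ((593.4234008789062, 22.14582633972168), (112.89183044433594, 74.7476806640625), 1.0014704465866089) 1391 2.120022911161186
bay ((594.7150268554688, -58.750160217285156), (74.99533081054688, 110.41748809814453), 89.99909210205078) 1352 2.1530831535393418
bay ((595.976318359375, -138.95469665527344), (108.39109802246094, 73.98065185546875), 0.8560977578163147) 1319 2.1385142332164833
side bench z 1.087725586431361
t60 h69 c 433.2 139.4 r 30.3 mean [433.  141
[... 247 characters left out ...]
7.2 mean [ 649.5 -288.9] 717
g1 h59 c 474.8 328.6 r 26.2 mean [474.2 329.8] 509
g2 h59 c 401.1 374.2 r 26.4 mean [401.1 375.6] 587
g3 h59 c 292.8 299.6 r 26.4 mean [293.6 300.8] 544
bay ((596.2353515625, -147.26341247558594), (107.39197540283203, 59.949981689453125), 0.22862128913402557) 537 3.6700410699623944
bay ((594.7341918945312, -66.40068817138672), (61.162742614746094, 110.50530242919922), 89.98314666748047) 659 3.7089500439690255
bay ((593.1695556640625, 14.840023040771484), (111.28313446044922, 64.28120422363281), 0.9092118740081787) 787 3.5605369199105326
bay ((591.1968994140625, 95.12603759765625), (111.63805389404297, 64.13539123535156), 0.8432645797729492) 926 3.5194707639310536
```

View pics/wrist0.png

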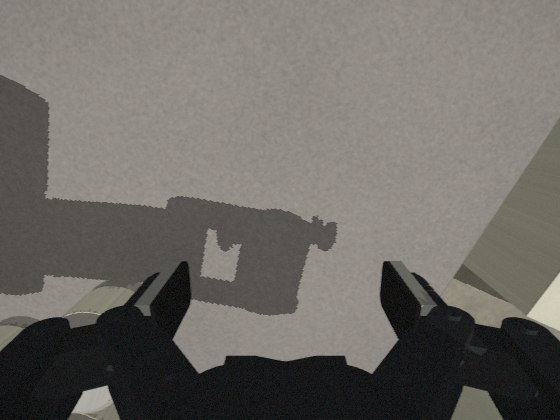

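Both views agree to about 2 mm:

| Item | World x, y (mm) |
|---|---|
| tin_60 | (434, 139.6) |
| tin_52 | (387.5, 260.8) |
| tin_44 | (418.3, -128.3) |
| tin_36 | (373, -243) |
| Bay for tin_60 | (591.5, 102) |
| Bay for tin_52 | (593, 22) |
| Bay for tin_44 | (594.3, -58) |
| Bay for tin_36 | (595.7, -138) |

The wrist view shows only bench and fingers. I'll turn the tool to yaw 90° so the fingers close along world x.

Emit:
carry_out:
  rows:
    - [[0, 0, 1, 0, 0, -9.3], [0, 0, 1, 0, 0, -9.3], [0, 0, 1, 0, 0, -9.3], [0, 0, 1, 0, 0, -9.3], [0, 0, 1, 0, 0, -9.3], [0, 0, 1, 0, 0, -9.3], [0, 0, 0, 0, 0, -9.4], [0, 0, 0, 0, 0, 0]]
  hand: 7

```text
clock: 1.15
tool_pos: [230.7, -499.2, 171.1]
tool_rot: [-3.141, -0.001, 1.569]
wrist_force: [0.1, -0.5, -0.0]
opening: 0.821
finger_force: 0.0
```

Emit:
carry_out:
  rows:
    - [[3.7, 2.0, 0, 0, 0, 0], [3.7, 2.0, 0, 0, 0, 0], [3.7, 2.0, 1, 0, 0, 0], [3.7, 2.0, 2, 0, 0, 0], [3.7, 2.0, 2, 0, 0, 0], [3.7, 2.0, 2, 0, 0, 0], [3.4, 2.2, 1, 0, 0, 0], [0, 0, 0, 0, 0, 0]]

```text
clock: 2.15
tool_pos: [373.2, -241.2, 90.9]
tool_rot: [-3.141, -0.001, 1.571]
wrist_force: [-0.1, -1.4, 0.2]
opening: 0.818
finger_force: 0.0
```

Emit:
carry_out:
  rows:
    - [[-0.1, 0, 1.5, 0, 0, 0], [-0.1, 0, 1.5, 0, 0, 0], [0, 0, 1.5, 0, 0, 0], [0, 0, 1.5, 0, 0, 0], [0, 0, 1.5, 0, 0, 0], [0, 0, 0.6, 0, 0, 0], [0, 0, 0, 0, 0, 0]]

```text
clock: 3.02
tool_pos: [372.6, -245.8, 10.4]
tool_rot: [-3.142, 0.0, 1.569]
wrist_force: [0.0, 0.2, 0.7]
opening: 0.819
finger_force: 0.0
```

Emit:
carry_out:
  rows:
    - [[0, 0, 0, 0, 0, 0], [0, 0, 0, 0, 0, 0], [0, 0, 0, 0, 0, 0], [0, 0, 0, 0, 0, 0], [0, 0, 0, 0, 0, 0], [0, 0, 0, 0, 0, 0]]
  hand: 2.5

```text
clock: 3.78
tool_pos: [372.9, -245.6, 11.0]
tool_rot: [3.141, 0.001, 1.571]
wrist_force: [-0.8, 0.4, 6.4]
opening: 0.406
finger_force: 59.3
```

Emit:
carry_out:
  rows:
    - [[0, 0, -1, 0, 0, 0], [0, 0, -1.5, 0, 0, 0], [0, 0, -1.5, 0, 0, 0], [0.6, 1.5, -1, 0, 0, 0], [1.4, 3, 0, 0, 0, 0], [1.5, 3, 0, 0, 0, 0], [1.5, 3, 0, 0, 0, 0], [1.5, 3, 0, 0, 0, 0]]

```text
clock: 4.78
tool_pos: [508.6, -179.6, 61.0]
tool_rot: [3.141, 0.0, 1.571]
wrist_force: [0.5, -0.4, -0.5]
opening: 0.406
finger_force: 59.8
```

Emit:
carry_out:
  rows:
    - [[1.5, 3, 0, 0, 0, 0], [1.5, 3, 0, 0, 0, 0], [0.7, 1.8, 0, 0, 0, 0], [0.3, 1, 0, 0, 0, 0], [0, 0, 0, 0, 0, 0], [0, 0, 0, 0, 0, 0]]

```text
clock: 5.52
tool_pos: [595.0, -140.6, 60.4]
tool_rot: [-3.141, -0.0, 1.57]
wrist_force: [0.7, -0.1, -0.7]
opening: 0.408
finger_force: 59.8
```

```bash
cat >> h.py <<'E'
def tins(n,heights,save=None):
    c=cam(n,save); W=cloud(c); print(n,'TCP',status.get_obs()['tool_pos'].round(1),'open',round(status.get_obs()['opening'],3))
    for (x,y,h,r) in heights:
        m=(abs(W[...,2]-h)<5)&(np.hypot(W[...,0]-x,W[...,1]-y)<r+8)
        l,lab,st,ce=cv2.connectedComponentsWithStats(m.astype(np.uint8))
        if l<2: print('none');continue
        i=1+st[1:,4].argmax(); P=W[lab==i][:,:2].astype(np.float32); (cx,cy),R=cv2.minEnclosingCircle(P)
        print('c %.1f %.1f R %.1f'%(cx,cy,R),'mean',P.mean(0).round(1),len(P),'z %.1f'%np.median(W[lab==i][:,2]))
E
python3 -c "
from h import *
cam('wrist','w1')
W=None
for n in('side','top'): tins(n,[(595,-138,92,18)],n+'1')"
```

```text
side TCP [ 595.1 -140.6   60.5] open 0.405
c 595.1 -133.3 R 25.0 mean [ 594.7 -135.6] 119 z 91.2
top TCP [ 595.2 -140.6   60.5] open 0.402
none
```

Emit:
carry_out:
  rows:
    - [[0, 0, 1, 0, 0, 0], [0, 0, 1.2, 0, 0, 0], [0, 0, 1.2, 0, 0, 0], [0, 0, 0.7, 0, 0, 0], [0, 0, 0.3, 0, 0, 0], [0, 0, 0.1, 0, 0, 0], [0, 0, 0.1, 0, 0, 0], [0, 0, 0, 0, 0, 0]]

```text
clock: 6.68
tool_pos: [595.8, -140.3, 14.5]
tool_rot: [3.141, 0.0, 1.571]
wrist_force: [-0.1, -0.3, -0.3]
opening: 0.401
finger_force: 59.8
```

Emit:
carry_out:
  rows:
    - [[0, 0, 0, 0, 0, 0], [0, 0, 0, 0, 0, 0], [0, 0, 0, 0, 0, 0], [0, 0, 0, 0, 0, 0]]
  hand: 6

```text
clock: 7.18
tool_pos: [595.7, -140.3, 14.4]
tool_rot: [3.141, 0.0, 1.571]
wrist_force: [0.8, 0.3, 0.2]
opening: 0.706
finger_force: 0.0
```

Emit:
carry_out:
  rows:
    - [[0, 0, -1, 0, 0, 0], [0, 0, -2.5, 0, 0, 0], [0, 0, -3, 0, 0, 0], [0, 0, -3, 0, 0, 0], [0.3, -2, 0, 0, 0, 0], [0.3, -3.5, 0, 0, 0, 0], [0.3, -4, 0, 0, 0, 0], [0.3, -4, 0, 0, 0, 0]]
  hand: 7.5

```text
clock: 8.18
tool_pos: [459.6, -128.1, 110.0]
tool_rot: [3.141, 0.001, 1.571]
wrist_force: [-0.3, 1.0, 0.0]
opening: 0.873
finger_force: 0.0
```

Emit:
carry_out:
  rows:
    - [[0, -3.2, 0, 0, 0, 0], [0, -1, 0, 0, 0, 0], [0, 0, 0, 0, 0, 0], [0, 0, 0, 0, 0, 0]]

```text
clock: 8.68
tool_pos: [419.8, -128.6, 109.5]
tool_rot: [3.141, 0.0, 1.571]
wrist_force: [-0.8, -0.3, -0.5]
opening: 0.878
finger_force: 0.0
```

```bash
python3 -c "
from h import *
tins('top',[(595,-138,45,18)],'top2');tins('side',[(595,-138,45,18)],'side2')"
```

```text
top TCP [ 419.6 -128.5  109.4] open 0.876
c 594.3 -137.9 R 17.7 mean [ 593.9 -137.5] 160 z 43.2
side TCP [ 419.5 -128.4  109.3] open 0.878
c 593.3 -138.8 R 18.8 mean [ 591.8 -135.9] 101 z 44.4
```

tin_36 now stands at (594, -138), in the middle of its bay. Next is tin_44.

Emit:
carry_out:
  rows:
    - [[0, -0.1, 1.5, 0, 0, 0], [0, 0, 2, 0, 0, 0], [0, 0, 2, 0, 0, 0], [0, 0, 2, 0, 0, 0], [0, 0, 1.5, 0, 0, 0], [0, 0, 0.4, 0, 0, 0], [0, 0, 0, 0, 0, 0], [0, 0, 0, 0, 0, 0]]

```text
clock: 9.78
tool_pos: [418.0, -128.4, 15.8]
tool_rot: [3.141, 0.001, 1.571]
wrist_force: [-0.4, 0.4, 0.3]
opening: 0.881
finger_force: 0.0
```

Emit:
carry_out:
  rows:
    - [[0, 0, 0, 0, 0, 0], [0, 0, 0, 0, 0, 0], [0, 0, 0, 0, 0, 0], [0, 0, 0, 0, 0, 0], [0, 0, 0, 0, 0, 0], [0, 0, 0, 0, 0, 0]]
  hand: 3.2

```text
clock: 10.52
tool_pos: [418.0, -128.4, 16.0]
tool_rot: [3.14, 0.001, 1.571]
wrist_force: [0.0, 0.8, 7.6]
opening: 0.503
finger_force: 60.2
```

Emit:
carry_out:
  rows:
    - [[0, 0, -1, 0, 0, 0], [0, 0, -1.5, 0, 0, 0], [0, 0, -1.5, 0, 0, 0], [0.8, 1.5, -1, 0, 0, 0], [1.2, 3, 0, 0, 0, 0], [1.2, 3, 0, 0, 0, 0], [1.2, 3, 0, 0, 0, 0], [1.2, 3, 0, 0, 0, 0]]

```text
clock: 11.52
tool_pos: [553.5, -71.7, 65.9]
tool_rot: [-3.142, 0.0, 1.571]
wrist_force: [-0.2, -0.3, -1.2]
opening: 0.503
finger_force: 61.0
```

Emit:
carry_out:
  rows:
    - [[1, 2.5, 0, 0, 0, 0], [0.4, 1.2, 0, 0, 0, 0], [0, 0.4, 0, 0, 0, 0], [0, 0, 0, 0, 0, 0], [0, 0, 0, 0, 0, 0]]

```text
clock: 12.15
tool_pos: [593.1, -58.6, 65.4]
tool_rot: [-3.141, -0.0, 1.57]
wrist_force: [-0.6, 0.7, -1.9]
opening: 0.5
finger_force: 61.0
```

Emit:
carry_out:
  rows:
    - [[0, 0.1, 1, 0, 0, 0], [0, 0, 1.2, 0, 0, 0], [0, 0, 1.2, 0, 0, 0], [0, 0, 0.7, 0, 0, 0], [0, 0, 0.3, 0, 0, 0], [0, 0, 0.1, 0, 0, 0], [0, 0, 0.1, 0, 0, 0], [0, 0, 0, 0, 0, 0]]

```text
clock: 13.15
tool_pos: [594.8, -58.3, 19.5]
tool_rot: [3.141, 0.0, 1.571]
wrist_force: [-0.3, 0.1, -0.9]
opening: 0.5
finger_force: 61.0
```

Emit:
carry_out:
  rows:
    - [[0, 0, 0, 0, 0, 0], [0, 0, 0, 0, 0, 0], [0, 0, 0, 0, 0, 0], [0, 0, 0, 0, 0, 0]]
  hand: 6.5

```text
clock: 13.65
tool_pos: [594.7, -58.3, 19.4]
tool_rot: [3.141, 0.0, 1.571]
wrist_force: [-0.4, -0.1, 0.5]
opening: 0.759
finger_force: 0.0
```

Emit:
carry_out:
  rows:
    - [[0, 0, -1, 0, 0, 0], [0, 0, -2.5, 0, 0, 0], [0, 0, -3, 0, 0, 0], [0, 0, -3, 0, 0, 0], [2, -1.2, -1, 0, 0, 0], [3.5, -2.3, 0, 0, 0, 0], [4, -2.7, 0, 0, 0, 0], [4, -2.7, 0, 0, 0, 0]]
  hand: 8.2

```text
clock: 14.65
tool_pos: [503.5, 78.7, 124.0]
tool_rot: [-3.14, -0.0, 1.571]
wrist_force: [0.4, 0.5, -0.6]
opening: 0.961
finger_force: 0.0
```

Emit:
carry_out:
  rows:
    - [[4, -2.7, 0, 0, 0, 0], [4, -2.7, 0, 0, 0, 0], [4, -2.7, 0, 0, 0, 0], [3.5, -2, 0, 0, 0, 0], [2, -1.2, 0, 0, 0, 0], [0.9, -0.5, 0, 0, 0, 0], [0, 0, 0, 0, 0, 0], [0, 0, 0, 0, 0, 0]]

```text
clock: 15.65
tool_pos: [387.9, 260.2, 124.2]
tool_rot: [-3.141, 0.0, 1.57]
wrist_force: [0.8, 0.5, -0.1]
opening: 0.961
finger_force: 0.0
```

```bash
python3 -c "
from h import *
tins('top',[(594,-58,53,22),(594,-138,45,18),(387,260,58,26)],'top3');tins('side',[(594,-58,53,22),(594,-138,45,18),(387,260,58,26)],'side3')"
```

```text
top TCP [388.1 260.1 124.3] open 0.962
c 593.2 -57.9 R 21.8 mean [592.6 -57.8] 258 z 51.0
c 594.0 -138.0 R 17.9 mean [ 594.  -137.4] 155 z 43.2
c 389.1 252.7 R 23.6 mean [389.2 247.5] 155 z 56.4
side TCP [388.1 260.1 124.3] open 0.96
c 592.3 -57.4 R 22.4 mean [591. -56.] 168 z 52.6
c 592.3 -137.9 R 18.6 mean [ 591.9 -135.5] 104 z 44.4
c 386.8 261.7 R 26.1 mean [386.7 262.8] 475 z 58.1
```

Both placed tins are centred in their bays. Next is tin_52: lower to a TCP height of 22.

Emit:
carry_out:
  rows:
    - [[0.1, 0, 1.5, 0, 0, 0], [0, 0, 2, 0, 0, 0], [0, 0, 2, 0, 0, 0], [0, 0, 2, 0, 0, 0], [0, 0, 1.7, 0, 0, 0], [0, 0, 1, 0, 0, 0], [0, 0, 0, 0, 0, 0], [0, 0, 0, 0, 0, 0]]

```text
clock: 16.75
tool_pos: [388.1, 261.7, 22.8]
tool_rot: [3.141, -0.0, 1.571]
wrist_force: [-0.5, -0.1, -0.3]
opening: 0.96
finger_force: 0.0
```

Emit:
carry_out:
  rows:
    - [[0, 0, 0, 0, 0, 0], [0, 0, 0, 0, 0, 0], [0, 0, 0, 0, 0, 0], [0, 0, 0, 0, 0, 0], [0, 0, 0, 0, 0, 0], [0, 0, 0, 0, 0, 0]]
  hand: 4

```text
clock: 17.5
tool_pos: [388.0, 261.8, 23.1]
tool_rot: [3.14, -0.0, 1.571]
wrist_force: [-0.2, -0.3, 8.5]
opening: 0.589
finger_force: 61.6
```

Emit:
carry_out:
  rows:
    - [[0, 0, -1, 0, 0, 0], [0, 0, -2, 0, 0, 0], [0, 0, -2.5, 0, 0, 0], [0, 0, -2.5, 0, 0, 0], [-1.4, 1.2, -1, 0, 0, 0], [-2.5, 2.1, 0, 0, 0, 0], [-3.2, 2.8, 0, 0, 0, 0], [-3.2, 2.8, 0, 0, 0, 0]]

```text
clock: 18.5
tool_pos: [477.3, 157.8, 112.9]
tool_rot: [3.141, -0.0, 1.571]
wrist_force: [0.0, 0.3, -1.5]
opening: 0.594
finger_force: 62.5
```

Emit:
carry_out:
  rows:
    - [[-3.2, 2.8, 0, 0, 0, 0], [-3.2, 2.8, 0, 0, 0, 0], [-3.2, 2.8, 0, 0, 0, 0], [-2.4, 2, 0, 0, 0, 0], [-1.2, 0.9, 0, 0, 0, 0], [-0.4, 0.3, 0, 0, 0, 0], [0, 0, 0, 0, 0, 0], [0, 0, 0, 0, 0, 0]]

```text
clock: 19.5
tool_pos: [592.2, 23.6, 112.5]
tool_rot: [-3.141, -0.0, 1.572]
wrist_force: [0.8, 0.3, -1.7]
opening: 0.592
finger_force: 62.5
```

Emit:
carry_out:
  rows:
    - [[0, 0.1, 1.2, 0, 0, 0], [0, 0, 2, 0, 0, 0], [0, 0, 2, 0, 0, 0], [0, 0, 1.7, 0, 0, 0], [0, 0, 1, 0, 0, 0], [0, 0, 0.5, 0, 0, 0], [0, 0, 0.2, 0, 0, 0], [0, 0, 0, 0, 0, 0]]

```text
clock: 20.5
tool_pos: [593.9, 22.7, 26.6]
tool_rot: [3.141, 0.0, 1.571]
wrist_force: [0.2, -0.4, -1.0]
opening: 0.592
finger_force: 62.5
```

Emit:
carry_out:
  rows:
    - [[0, 0, 0, 0, 0, 0], [0, 0, 0, 0, 0, 0], [0, 0, 0, 0, 0, 0], [0, 0, 0, 0, 0, 0]]
  hand: 7.2

```text
clock: 21.0
tool_pos: [593.7, 22.7, 26.4]
tool_rot: [3.141, -0.0, 1.571]
wrist_force: [0.4, -0.1, -0.3]
opening: 0.843
finger_force: 0.0
```

Emit:
carry_out:
  rows:
    - [[0, 0, -1, 0, 0, 0], [0, 0, -2.5, 0, 0, 0], [0, 0, -3, 0, 0, 0], [0, 0, -3, 0, 0, 0], [1, -1.5, -0.5, 0, 0, 0], [2, -2.7, 0, 0, 0, 0], [2.4, -3.3, 0, 0, 0, 0], [2.4, -3.3, 0, 0, 0, 0]]
  hand: 8.5

```text
clock: 22.0
tool_pos: [483.1, 101.8, 125.5]
tool_rot: [-3.14, -0.0, 1.571]
wrist_force: [1.1, 0.8, -0.3]
opening: 0.997
finger_force: 0.0
```

Emit:
carry_out:
  rows:
    - [[2, -2.8, 0, 0, 0, 0], [1.3, -1.7, 0, 0, 0, 0], [0.6, -0.7, 0, 0, 0, 0], [0, 0, 0, 0, 0, 0], [0, 0, 0, 0, 0, 0], [0, 0, 0, 0, 0, 0]]

```text
clock: 22.75
tool_pos: [434.3, 139.3, 126.2]
tool_rot: [3.142, 0.0, 1.57]
wrist_force: [-0.2, 0.6, 0.7]
opening: 0.994
finger_force: 0.0
```

```bash
python3 -c "
from h import *
tins('top',[(594,22,61,26),(594,-58,53,22)],'top4');tins('side',[(594,22,61,26),(594,-58,53,22),(434,139,68,30)],'side4')"
```

```text
top TCP [434.1 139.4 126.2] open 0.998
c 592.5 22.3 R 26.0 mean [592.   22.3] 360 z 59.5
c 593.2 -58.0 R 21.8 mean [592.7 -57.9] 244 z 51.2
side TCP [434.  139.4 126.2] open 0.996
c 591.7 22.6 R 27.3 mean [590.2  24.5] 269 z 60.8
c 591.2 -57.5 R 22.1 mean [591.1 -55.8] 166 z 52.9
c 432.6 139.0 R 30.8 mean [432.9 141.4] 490 z 68.1
```

Emit:
carry_out:
  rows:
    - [[0, 0, 1.5, 0, 0, 0], [0, 0, 2, 0, 0, 0], [0, 0, 2, 0, 0, 0], [0, 0, 2, 0, 0, 0], [0, 0, 1.7, 0, 0, 0], [0, 0, 0.8, 0, 0, 0], [0, 0, 0, 0, 0, 0], [0, 0, 0, 0, 0, 0]]

```text
clock: 23.85
tool_pos: [434.1, 139.7, 26.8]
tool_rot: [3.141, -0.0, 1.571]
wrist_force: [0.9, 0.9, -0.0]
opening: 0.997
finger_force: 0.0
```

Emit:
carry_out:
  rows:
    - [[0, 0, 0, 0, 0, 0], [0, 0, 0, 0, 0, 0], [0, 0, 0, 0, 0, 0], [0, 0, 0, 0, 0, 0], [0, 0, 0, 0, 0, 0], [0, 0, 0, 0, 0, 0]]
  hand: 4.8

```text
clock: 24.6
tool_pos: [434.3, 139.8, 27.2]
tool_rot: [3.14, -0.0, 1.571]
wrist_force: [-0.0, -0.8, 7.6]
opening: 0.693
finger_force: 63.2
```

Emit:
carry_out:
  rows:
    - [[0, 0, -1, 0, 0, 0], [0, 0, -1.5, 0, 0, 0], [0, 0, -2, 0, 0, 0], [0, 0, -1.5, 0, 0, 0], [-0.4, 1.5, -0.5, 0, 0, 0], [-0.7, 2.8, 0, 0, 0, 0], [-0.8, 3.2, 0, 0, 0, 0], [-0.8, 3.2, 0, 0, 0, 0]]

```text
clock: 25.6
tool_pos: [541.3, 112.5, 91.7]
tool_rot: [-3.141, -0.0, 1.571]
wrist_force: [-0.5, 0.8, -1.9]
opening: 0.69
finger_force: 64.9
```

Emit:
carry_out:
  rows:
    - [[-0.6, 2.7, 0, 0, 0, 0], [-0.4, 1.7, 0, 0, 0, 0], [-0.1, 0.7, 0, 0, 0, 0], [0, 0, 0, 0, 0, 0], [0, 0, 0, 0, 0, 0], [0, 0, 0, 0, 0, 0]]

```text
clock: 26.35
tool_pos: [591.2, 101.9, 91.5]
tool_rot: [-3.141, -0.0, 1.571]
wrist_force: [0.3, 0.1, -3.3]
opening: 0.694
finger_force: 64.9
```

Target TCP height is 30.6, so 6.1 cm down.

Emit:
carry_out:
  rows:
    - [[0, 0, 1, 0, 0, 0], [0, 0, 1.5, 0, 0, 0], [0, 0, 1.5, 0, 0, 0], [0, 0, 1, 0, 0, 0], [0, 0, 0.6, 0, 0, 0], [0, 0, 0.3, 0, 0, 0], [0, 0, 0.2, 0, 0, 0], [0, 0, 0, 0, 0, 0]]

```text
clock: 27.35
tool_pos: [591.8, 101.7, 30.5]
tool_rot: [3.141, 0.0, 1.571]
wrist_force: [-1.0, 0.3, -1.8]
opening: 0.687
finger_force: 65.1
```

Emit:
carry_out:
  rows:
    - [[0, 0, 0, 0, 0, 0], [0, 0, 0, 0, 0, 0], [0, 0, 0, 0, 0, 0], [0, 0, 0, 0, 0, 0]]
  hand: 8

```text
clock: 27.85
tool_pos: [591.7, 101.7, 30.4]
tool_rot: [3.141, 0.0, 1.571]
wrist_force: [-0.0, -0.7, -0.4]
opening: 0.938
finger_force: 0.0
```

Emit:
carry_out:
  rows:
    - [[0, 0, -1, 0, 0, 0], [0, 0, -2.5, 0, 0, 0], [0, 0, -3, 0, 0, 0], [0, 0, -3, 0, 0, 0], [0, -2, -2, 0, 0, 0], [0, -5, -2, 0, 0, 0], [0, -5, 0, 0, 0, 0], [0, -5, 0, 0, 0, 0]]

```text
clock: 28.85
tool_pos: [420.2, 101.7, 166.1]
tool_rot: [3.14, 0.0, 1.571]
wrist_force: [0.8, -0.3, 0.3]
opening: 0.933
finger_force: 0.0
```

Emit:
carry_out:
  rows:
    - [[0, -3, 0, 0, 0, 0], [0, 0, 0, 0, 0, 0], [0, 0, 0, 0, 0, 0], [0, 0, 0, 0, 0, 0]]

```text
clock: 29.35
tool_pos: [392.6, 101.6, 165.4]
tool_rot: [3.141, -0.0, 1.571]
wrist_force: [0.4, 0.4, 0.8]
opening: 0.94
finger_force: 0.0
```

```bash
python3 -c "
from h import *
L=[(592,102,71,30),(593,22,61,26),(594,-58,53,22),(595,-138,45,18)]
tins('top',L,'top5');tins('side',L,'side5')"
```

```text
top TCP [392.5 101.6 165.3] open 0.936
c 590.4 101.5 R 29.8 mean [589.8 101.2] 487 z 69.6
c 592.7 22.2 R 25.7 mean [592.   22.3] 361 z 59.4
c 593.5 -57.7 R 22.0 mean [592.7 -58.2] 252 z 51.6
c 594.2 -137.9 R 17.4 mean [ 593.7 -137.7] 160 z 43.2
side TCP [392.3 101.6 165.2] open 0.937
c 588.9 101.1 R 30.1 mean [588.2 103.5] 423 z 70.8
c 591.3 22.0 R 27.1 mean [590.2  24.5] 271 z 60.8
c 592.7 -59.3 R 23.0 mean [590.8 -56. ] 168 z 52.8
c 594.2 -138.0 R 19.0 mean [ 592.2 -136.2] 100 z 44.2
```

View pics/side5.png

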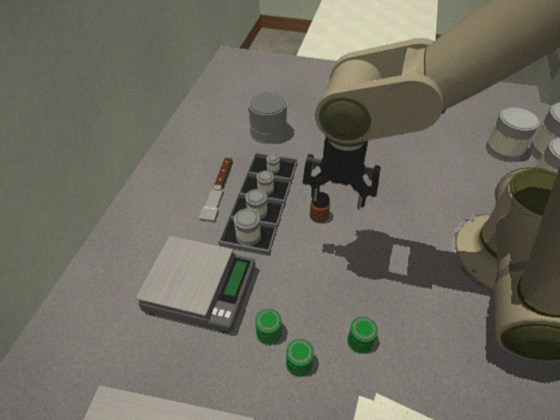

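The side view shows all four tins upright in their bays, from (247,227) down in size to (273,163). The jar, can and knife haven't moved, and the gripper is clear.

```bash
python3 -c "
from workcell import close_job
print(close_job())"
```

```text
the job is handed in; nothing more can be done
None
```

The job is handed in: all four tins stand upright and released within about 3 mm of their measured bay centres, largest next to the scale down to smallest; the jar, can and knife were left alone, and the clock stood at about 29 s of the 93 s allowed.

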